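# Seat the dough paddle in the food processor drive and hold it down

### The arm

A 7-joint arm with a two-finger parallel gripper is mounted at the origin on the work surface. World frame = base frame: x ahead of the robot, y to its left, z up, the work surface at z = 0. Lengths are in m, angles in rad, forces in N, time in s.
With the tool pointing down it reaches from about 0.425 to 1.025 m from the base axis. Payload 9.4 kg.
Tool frame: the origin (TCP) lies on the centre line of the jaws, within the pads' length; the fingertips stand tip_reach ahead of it and the grasp point (between the pads) is the TCP (tip_reach is the distance from the TCP to the fingertips, in m); z points along the fingers, x is the direction in which the jaws open and shut, and the axes are right-handed (so a half turn about z gives the same grasp; the last joint's range is limited). The gripper opens to 93 mm and grips with 3 to 60 N. Pads are 15 mm wide; open, the fingers measure 128 mm over their backs; the gripper's body (75 mm by 188 mm) begins 65 mm behind the grasp point.
Start: joints at [1.065, 0.599, -0.003, 1.599, 0.002, 0.943, -0.08], TCP at [0.301, -0.659, 0.199] pointing down, gripper open.
Joint ranges: [-2.57, 2.57], [-0.35, 1.97], [-1.29, 1.29], [0.11, 2.56], [-1.05, 4.19], [0.11, 1.86], [-2.63, 2.63]. Speed limits (rad/s): [2.22, 2.22, 3.01, 3.01, 3.14, 3.14, 3.14].

### API

Orientations are given as a unit quaternion [w, x, y, z].
In Python, from station import read_state, grab_frame, calibration, hand_in, tip_reach gives the robot as it stands.
- The arm moves only by the shell command python3 -m jog 'ROWS' [FORCE]. ROWS is text: rows parted by semicolons, each of 5 numbers parted by spaces: the shift along the tool's x, y, z in cm, then the turn about the tool's z in rad, then the finger opening in cm, from 0 to 9.3. In form: tx ty tz yaw claw; .... A call has 1 to 8 rows; each row is the pose to reach, as a shift and turn from the pose commanded when the call began, along the tool's axes at that moment; what a row does not reach only later rows make up. A row lasts 1/8 s, in which the tool goes at most 62.5 mm and 10.7 degrees, less where a joint would pass 70% of its speed; a pose out of reach is approached as far as the arm can. A call with a gripper value outside its range is refused whole. The fingers move at their own pace and stop on an object; FORCE is the grip in N (left out, the last holds). Time passes only in rows, so rows that repeat a pose let the fingers close. It gives the time, the measured TCP pose, the force and the opening at its end, in the units of the state.
- read_state(): the state, without advancing time (a new reading comes with each control period).
- grab_frame(name): name is "scene" or "top"; returns (picture, depth): 420x560x3 uint8, blue, green, red; 420x560 float32, m along the optical axis (not along the pixel's ray), 0 where there is no reading.
- calibration(name): a dict with "K" (3x3 intrinsics, pixels), "R" (3x3) and "t" (3): a world point X has camera coordinates R X + t. Camera axes: x right, y down, z forward; pixel columns grow to the right and rows downward; lengths in m; the calibration is good to about 2 mm. A picture is of the moment at which its call begins. calibration takes no time and is no camera call.
- hand_in(): hands the job in, once; it reports no verdict.
The state is a dict: "clock": time; "q": joint angles; "joint_vel": joint speeds; "joint_efforts": joint torques, N m; "tool_pos": TCP position; "tcp_rot": TCP orientation; "wrist_force": force on the tool from outside, world axes, zero at the start; "wrist_torque": the same for the moment, N m; "gripper_width": finger opening in m.
Only numpy, scipy, OpenCV 4.12 (cv2) and the standard library are available. Lean on these libraries where they do the work, as an engineer would, in place of code of your own. Each camera call takes 0.05 s, during which the arm holds its last target.

### The job

Take the dough paddle with the orange grip out of the blue drying caddy, set its splined foot in the yellow drive socket of the food processor base, turning it until the splines mesh, and push it fully home against the ejector spring so that its flange sits flush on the socket. Keep pressing: finish while still gripping the paddle and holding it down, because the spring lifts it as soon as you let go. Leave the grey-gripped slicing disc in the caddy and the other kitchen things where they are.

Things in the scene. Friction and masses are not known exactly. Their poses are not given: they have to be found in the camera images.
- paddle_grip (a point): Centre of the orange square grip of the dough paddle (rigid, upright, 113 mm tall, 0.10 to 0.20 kg). The grip is 24 x 24 mm and 46 mm high (23 mm above and below this point), faces square to this point's x and y; z points up. The underside of its flange is 68 mm, the end of its splined foot 90 mm, below this point.
- paddle: The paddle; origin at the end of its foot, on its axis. Foot: a cross with arms along x and y, 24 mm tip to tip, each 7 mm wide, 22 mm long, tapered at the bottom 4 mm; flange above it 40 mm across; two wings along +x and -x, reaching 39 mm, 32 to 58 mm above the origin; 18 mm stem. It hangs by its flange on the caddy's top, upright, at any yaw, with 4 mm side play.
- drive_mouth (a point): Centre of the flat top of the yellow drive socket, 125 mm above the worktop. A 48 mm square block with a cross-shaped slot, arms along this point's x and y, 27 mm tip to tip, each 10 mm wide: the foot fits at any quarter turn. It starts at any angle and turns about its upright axis against about 0.15 N m of friction. With the flange flush, the paddle's grip centre is 68 mm above this point.
- motor: White food processor base, fixed, 190 x 190 mm, its top 100 mm high, origin at the centre of its underside; a grey round collar (112 mm across, 114 mm high) surrounds the drive socket.
- ejector (a joint): How far the black spring plunger on the floor of the drive socket is pushed down, m. At 0 its top is 16 mm below the socket's top; with the paddle fully home it reads about 0.006. The spring pushes up with 4 N at 0 and 10 N at 0.006.
- caddy: Blue drying caddy, fixed, 100 x 210 x 50 mm (x, y, z), origin at the centre of its underside. Two 33 mm square openings in its top, 55 mm either side of the centre along its y axis: one holds the paddle, the other the slicing disc.
- disc_grip (a point): Centre of the grey 24 x 24 mm grip of the slicing disc spindle, which stands in the other opening of the caddy; same foot, flange and height as the paddle, with a flat steel disc 80 mm across in place of wings. To be left in the caddy.
- mug: Bystander: blue mug, 80 mm across, 90 mm high; origin at its underside centre.
- spice: Bystander: amber glass spice jar with a red lid, 48 mm across, 100 mm high; origin at its underside centre.
- bowl: Bystander: white ceramic bowl, 110 mm across, 55 mm high; origin at its underside centre.
- mill: Bystander: dark wooden pepper mill, 52 mm across, 135 mm high; origin at its underside centre.
- spatula: Bystander: wooden-handled spatula lying flat, 250 mm long; origin at its underside, near its middle.
- bottle: Bystander: green plastic bottle, 60 mm across, 190 mm high; origin at its underside centre.
Mind the look-alikes: they are no part of the job. What is shaped like the paddle but pink or red is not meant.

How it is judged:
By the outcome, as a careful person would: the job done as asked, in the order asked, and still so for the second after the job is handed in, while the arm keeps its last pose, push and grip.
It also fails if it takes over 45 s, if anything falls off the work surface, if the arm or the gripper's body presses on something with over 40 N, if the wrist force passes 120 N, or if a joint passes its speed limit or range.

## Working session

There is one attempt and no reset: what is moved stays moved. The work goes in short steps, Python scripts to look and compute and a shell command to move; the robot and the scene stay as the last step left them, time stands still between calls to the robot, and variables do not carry over. Pictures are saved under pics/ and viewed, and the job is handed in when it is done.

```bash
ls; mkdir -p pics; python3 - <<'E'
from station import *
import cv2,numpy as np
s=read_state();print(s); print(tip_reach() if callable(tip_reach) else tip_reach)
for n in("scene","top"):
    p,d=grab_frame(n);cv2.imwrite(f"pics/{n}0.png",p);np.savez(f"pics/{n}0.npz",p=p,d=d)
    c=calibration(n);print(n,c)
E
```

```text
pics
{'clock': 0.0, 'q': array([ 1.06531171,  0.60009189, -0.00254069,  1.6001095 ,  0.00180237,
        0.94288168, -0.07982428]), 'joint_vel': array([-0.00282869, -0.00036915, -0.0013416 , -0.00074392,  0.00037099,
        0.00042721, -0.00061156]), 'joint_efforts': array([-7.79075363e-04, -7.65079665e+01,  1.49726998e+00, -2.52356654e+01,
       -5.23842790e-02,  1.68037950e-02,  1.76824951e-04]), 'tool_pos': array([ 0.30120206, -0.65892088,  0.1978913 ]), 'tcp_rot': array([-3.41151176e-04,  8.41366572e-01, -5.40464372e-01, -6.61360509e-04]), 'wrist_force': array([-0.1076226 , -0.14835967, -0.06131665]), 'wrist_torque': array([-0.02726782,  0.0301914 ,  0.00103008]), 'gripper_width': 0.09263738348492952}
0.019
scene {'K': array([[438.330618  ,   0.        , 276.2953555 ],
       [  0.        , 438.330618  , 206.59122415],
       [  0.        ,   0.        ,   1.        ]]), 'R': array([[-0.2911884 ,  0.95661239,  0.01010217],
       [ 0.81050696,  0.25229685, -0.52860644],
       [-0.50822021, -0.14573618, -0.84880692]]), 't': array([ 0.140779  , -0.40628917,  1.32350128])}
top {'K': array([[489.28011222,   0.        , 287.16061696],
       [  0.        , 489.28011222, 213.11112901],
       [  0.        ,   0.        ,   1.        ]]), 'R': array([[ 0.01983335, -0.99960166,  0.02007888],
       [-0.98078542, -0.02335058, -0.19368717],
       [ 0.19407887, -0.01585161, -0.98085785]]), 't': array([0.00928999, 0.56408636, 1.09495207])}
```

View pics/scene0.png

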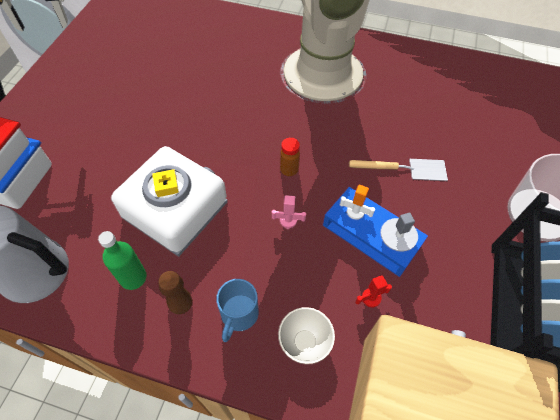

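View pics/top0.png

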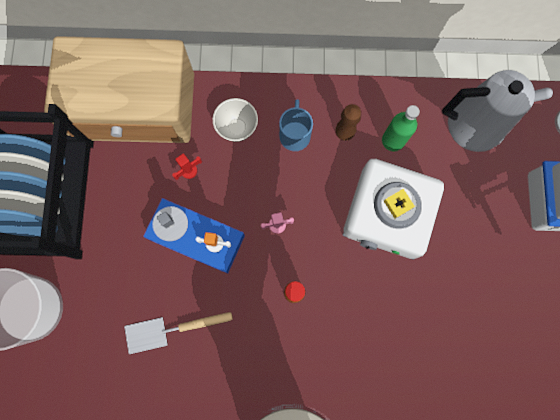

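The orange-grip paddle is in the blue caddy at about (211,240) in the top view. Look-alikes are the pink one (278,222), the red one (187,167) and the grey disc spindle (166,218). The yellow socket is at (400,203). I'll take a close crop and measure.

```bash
cat > h.py <<'E'
import cv2,numpy as np
from station import *
def cloud(n,d):
    c=calibration(n);K,R,t=c["K"],c["R"],c["t"]
    v,u=np.mgrid[0:d.shape[0],0:d.shape[1]]
    X=np.stack([(u-K[0,2])/K[0,0]*d,(v-K[1,2])/K[1,1]*d,d],-1)
    return (X-t)@R   # R^T (X-t)
def cast(n,uv,z):
    c=calibration(n);K,R,t=c["K"],c["R"],c["t"]
    uv=np.atleast_2d(uv).astype(float)
    r=np.c_[(uv-K[:2,2])/[K[0,0],K[1,1]],np.ones(len(uv))]@R
    C=-R.T@t
    return (C+r*((z-C[2])/r[:,2])[:,None])[:,:2]
def hsv(p,lo,hi): return cv2.inRange(cv2.cvtColor(p,cv2.COLOR_BGR2HSV),np.array(lo),np.array(hi))>0
def rect(P):
    r=cv2.minAreaRect((P*1000).astype(np.float32)); return np.round(r[0],1),np.round(r[1],1),round(r[2],1)
E
python3 - <<'E'
from h import *
for n in("scene","top"):
    f=np.load(f"pics/{n}0.npz");p,d=f["p"],f["d"];X=cloud(n,d)
    for nm,lo,hi,zt in(("orange",(8,170,120),(17,255,255),.141),("yellow",(22,120,100),(35,255,255),.125)):
        m=hsv(p,lo,hi)&(d>0)
        m0=m.copy()
        k,l,st,ce=cv2.connectedComponentsWithStats(m.astype(np.uint8))
        print(n,nm,[(list(map(int,st[i])),) for i in range(1,k) if st[i,4]>15])
        zz=X[...,2][m]; print(np.percentile(zz,[2,20,50,80,98]).round(3))
        m&=abs(X[...,2]-zt)<.006
        v,u=np.nonzero(m); 
        # box to main area
        k,l,st,ce=cv2.connectedComponentsWithStats(m.astype(np.uint8)); i=1+np.argmax(st[1:,4]); v,u=np.nonzero(l==i)
        print(len(v),"z",np.median(X[...,2][l==i]),"rect",rect(cast(n,np.c_[u,v],zt)), "mean",cast(n,np.c_[u,v],zt).mean(0).round(4))
    m=hsv(p,(105,150,80),(120,255,255))&(abs(X[...,2]-.05)<.006)
    k,l,st,ce=cv2.connectedComponentsWithStats(m.astype(np.uint8)); i=1+np.argmax(st[1:,4]); v,u=np.nonzero(l==i)
    print("caddy",rect(cast(n,np.c_[u,v],.05)))
p=cv2.imread("pics/top0.png");q=cv2.imread("pics/scene0.png")
a=cv2.resize(p[195:275,140:250],None,fx=3.6,fy=3.6,interpolation=cv2.INTER_CUBIC);b=cv2.resize(q[175:275,320:430],(396,360),interpolation=cv2.INTER_CUBIC)
b=b[:a.shape[0]];cv2.imwrite("pics/crop1.png",np.hstack([a,b]))
a=cv2.resize(p[155:260,340:450],None,fx=3.6,fy=3.6,interpolation=cv2.INTER_CUBIC);b=cv2.resize(q[150:250,110:230],(396,378),interpolation=cv2.INTER_CUBIC)
cv2.imwrite("pics/crop2.png",np.hstack([a,b]))
E
```

```text
scene orange [([281, 150, 12, 10, 44],), ([353, 184, 16, 22, 163],)]
[0.011 0.077 0.119 0.138 0.142]
60 z 0.13979752377585308 rect (array([492., 190.]), array([23.2, 27. ]), 83.1) mean [0.4943 0.192 ]
scene yellow [([152, 169, 26, 28, 532],)]
[0.102 0.114 0.124 0.126 0.127]
382 z 0.12466769164239272 rect (array([ 582.4, -225.4]), array([53.4, 47.8]), 32.0) mean [ 0.5826 -0.2255]
caddy (array([510.7, 240.3]), array([209.6, 103.6]), 68.1)
top orange [([204, 233, 13, 13, 139],)]
[0.093 0.135 0.139 0.141 0.143]
117 z 0.13962215593680075 rect (array([488.2, 187.7]), array([23.6, 23.3]), 81.8) mean [0.488  0.1876]
top yellow [([384, 189, 30, 29, 428],)]
[0.103 0.12  0.123 0.125 0.127]
353 z 0.12374815496376258 rect (array([ 579.7, -226.6]), array([46.3, 48. ]), 31.2) mean [ 0.58   -0.2267]
caddy (array([508.4, 238.8]), array([210.4,  99.9]), 68.3)
```

View pics/crop1.png

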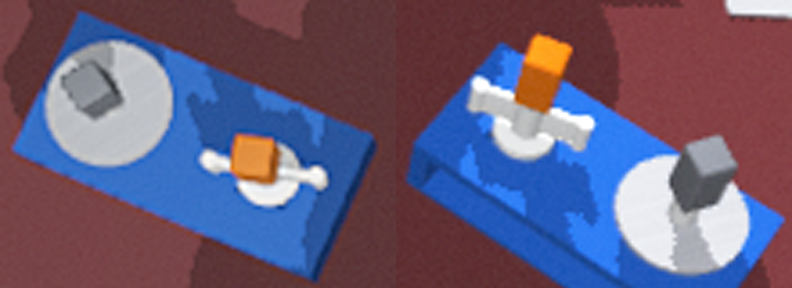

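View pics/crop2.png

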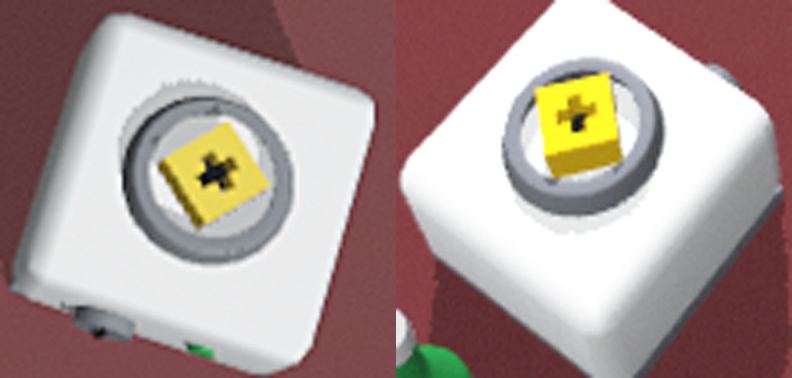

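The crop confirms the orange-gripped paddle with its wings at about 82°. The socket is at (0.581, -0.226) with yaw about 31.5°. I'll move to a hover above the paddle with the jaws across the wings.

```bash
cat >> h.py <<'E'
def delta(pos,yaw=None):
    from scipy.spatial.transform import Rotation as Ro
    s=read_state();w,x,y,z=s["tcp_rot"];R=Ro.from_quat([x,y,z,w]).as_matrix()
    a=np.degrees(np.arctan2(R[1,0],R[0,0]))
    print("clock",s["clock"],"tcp",s["tool_pos"].round(4),"yaw",a.round(2),"F",s["wrist_force"].round(1),"T",s["wrist_torque"].round(2),"w",round(s["gripper_width"],4),"tilt z",R[:,2].round(3))
    if pos is not None: print("shift cm",(R.T@(np.array(pos)-s["tool_pos"])*100).round(2), "yaw", None if yaw is None else round(-np.radians((yaw-a+180)%360-180),3))
E
python3 -c "
from h import *
delta([.49,.189,.26],-8)"; python3 -m jog '-69 -52.3 -6.2 -1.0 9.3;-69 -52.3 -6.2 -1.0 9.3;-69 -52.3 -6.2 -1.0 9.3;-69 -52.3 -6.2 -1.0 9.3;-69 -52.3 -6.2 -1.0 9.3;-69 -52.3 -6.2 -1.0 9.3;-69 -52.3 -6.2 -1.0 9.3;-69 -52.3 -6.2 -1.0 9.3'; python3 -c "
from h import *
delta([.49,.189,.26],-8)"
```

```text
clock 0.1 tcp [ 0.3012 -0.659   0.1979] yaw -65.43 F [ 0.5 -0.2 -0. ] T [-0.02 -0.03 -0.01] w 0.0934 tilt z [-0.001  0.001 -1.   ]
shift cm [-69.27 -52.43  -6.12] yaw -1.002
clock: 1.1
tool_pos: [0.4102, -0.1708, 0.2346]
tcp_rot: [0.0, 0.997, -0.071, 0.0]
wrist_force: [1.3, -0.5, 0.2]
gripper_width: 0.0932
clock 1.1 tcp [ 0.4102 -0.1708  0.2346] yaw -8.16 F [ 1.3 -0.5  0.2] T [ 0.   -0.15 -0.  ] w 0.0932 tilt z [ 0. -0. -1.]
shift cm [  2.79 -36.75  -2.54] yaw -0.003
```

```bash
python3 -m jog '2.8 -36.7 -2.5 0 9.3;2.8 -36.7 -2.5 0 9.3;2.8 -36.7 -2.5 0 9.3;2.8 -36.7 -2.5 0 9.3;2.8 -36.7 -2.5 0 9.3;2.8 -36.7 -2.5 0 9.3;2.8 -36.7 -2.5 0 9.3;2.8 -36.7 -2.5 0 9.3'; python3 - <<'E'
from h import *
delta([.49,.189,.12],-8)
p,d=grab_frame("top");q,e=grab_frame("scene")
np.savez("pics/2.npz",p=p,d=d,q=q,e=e)
cv2.imwrite("pics/hov.png",np.hstack([cv2.resize(p[150:300,110:310],(400,300)),cv2.resize(q[130:280,270:470],(400,300))]))
E
```

```text
clock: 2.1
tool_pos: [0.4893, 0.186, 0.2589]
tcp_rot: [0.001, 0.997, -0.071, -0.001]
wrist_force: [-0.0, 0.0, -0.1]
gripper_width: 0.0931
clock 2.1 tcp [0.4893 0.186  0.2589] yaw -8.12 F [-0.   0.  -0.1] T [-0.09 -0.11  0.01] w 0.0931 tilt z [-0.001 -0.001 -1.   ]
shift cm [ 0.04 -0.33 13.89] yaw -0.002
```

View pics/hov.png

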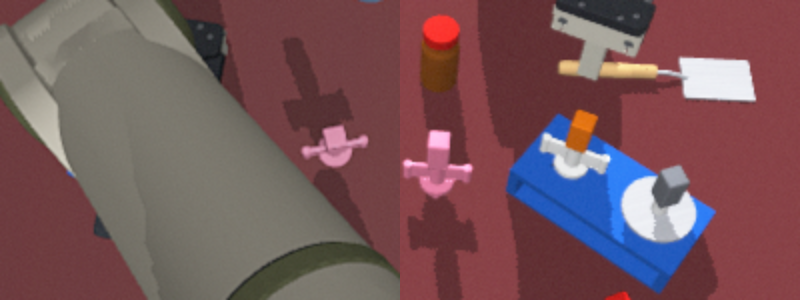

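Hover shows the open jaws clear of the orange grip. I'll descend straight down and close.

```bash
python3 -m jog '0 -0.2 6 0 9.3;0 -0.2 12 0 9.3;0 -0.2 13.8 0 9.3;0 -0.2 13.8 0 9.3;0 -0.2 13.8 0 9.3' 40; python3 - <<'E'
from h import *
delta([.49,.189,.12],-8)
q,e=grab_frame("scene")
cv2.imwrite("pics/low.png",cv2.resize(q[140:260,300:440],(700,600)))
E
```

```text
clock: 2.82
tool_pos: [0.4907, 0.1882, 0.1224]
tcp_rot: [-0.0, 0.997, -0.072, 0.001]
wrist_force: [-0.2, -0.0, 0.0]
gripper_width: 0.0931
clock 2.825 tcp [0.4907 0.1882 0.1224] yaw -8.21 F [-0.2 -0.   0. ] T [-0.01 -0.09 -0.03] w 0.0931 tilt z [ 0.001  0.    -1.   ]
shift cm [-0.08 -0.07  0.24] yaw -0.004
```

View pics/low.png

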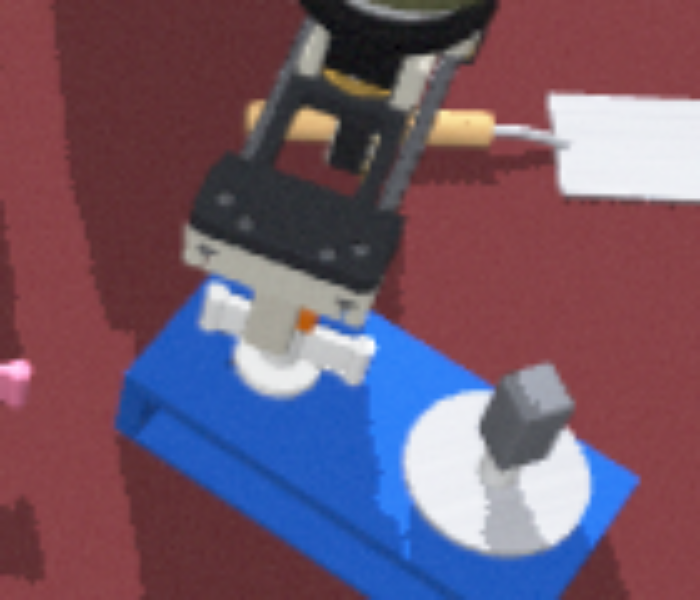

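The jaws straddle the orange grip with a finger on each side. Now closing.

```bash
python3 -m jog '0 0 0.2 0 0;0 0 0.2 0 0;0 0 0.2 0 0;0 0 0.2 0 0;0 0 0.2 0 0;0 0 0.2 0 0;0 0 0.2 0 0' 40; python3 -c "
from h import *
delta(None)"
```

```text
clock: 3.75
tool_pos: [0.4901, 0.1887, 0.1194]
tcp_rot: [0.0, 0.997, -0.071, -0.0]
wrist_force: [-0.7, -1.1, 0.3]
gripper_width: 0.0275
clock 3.75 tcp [0.4901 0.1887 0.1194] yaw -8.13 F [-0.7 -1.1  0.3] T [0.01 0.12 0.07] w 0.0275 tilt z [-0. -0. -1.]
```

```bash
python3 -m jog '0 0 0 0 0;0 0 0 0 0;0 0 0 0 0' 50; python3 -c "
from h import *
delta(None)"
```

```text
clock: 4.12
tool_pos: [0.49, 0.1887, 0.1194]
tcp_rot: [0.0, 0.997, -0.071, -0.0]
wrist_force: [-0.2, 1.2, -0.1]
gripper_width: 0.0219
clock 4.125 tcp [0.49   0.1887 0.1194] yaw -8.13 F [-0.2  1.2 -0.1] T [ 0.02  0.04 -0.05] w 0.0219 tilt z [-0. -0. -1.]
```

```bash
python3 -m jog '0 0 -1 0 0;0 0 -3 0 0;0 0 -7 0 0;0 0 -12 0 0;0 0 -15 0 0;0 0 -15 0 0;0 0 -15 0 0;0 0 -15 0 0' 50; python3 - <<'E'
from h import *
delta([.581,-.226,.27],-58.5)
q,e=grab_frame("scene");p,d=grab_frame("top")
np.savez("pics/lift.npz",p=p,d=d,q=q,e=e)
cv2.imwrite("pics/lift.png",cv2.resize(q[100:260,290:450],(600,600)))
E
```

```text
clock: 5.12
tool_pos: [0.4894, 0.1883, 0.2682]
tcp_rot: [0.0, 0.997, -0.071, -0.001]
wrist_force: [0.4, -0.1, -2.1]
gripper_width: 0.0217
clock 5.125 tcp [0.4894 0.1883 0.2682] yaw -8.13 F [ 0.4 -0.1 -2.1] T [-0.02 -0.08  0.01] w 0.0217 tilt z [-0.002 -0.001 -1.   ]
shift cm [14.92 39.72 -0.17] yaw 0.879
```

View pics/lift.png

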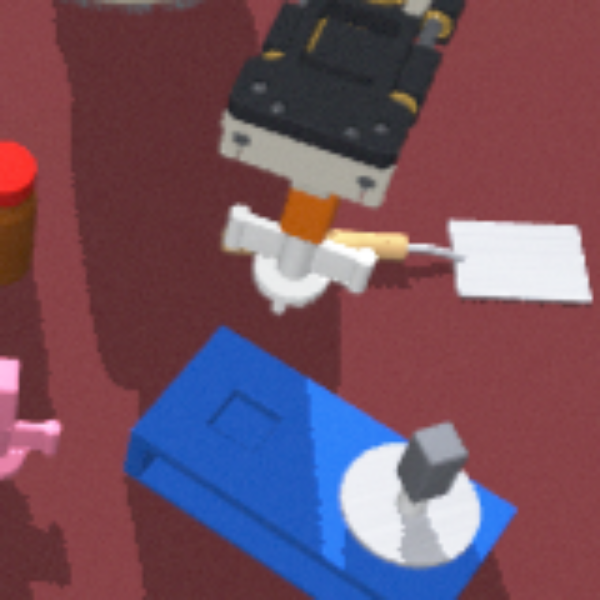

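The paddle is out of the caddy, but more orange shows below the fingers than I'd expect. I'll measure the in-hand pose.

```bash
python3 - <<'E'
from h import *
f=np.load("pics/lift.npz");q,e,p,d=f["q"],f["e"],f["p"],f["d"]
X=cloud("scene",e)
m=hsv(q,(5,150,60),(17,255,255))&(abs(X[...,0]-.5)<.06)&(abs(X[...,1]-.19)<.06)&(X[...,2]>.15)
v,u=np.nonzero(m);print(len(v),u.min(),u.max(),v.min(),v.max());P=X[m];print(np.percentile(P,[2,10,50,90,98],axis=0).round(4))
for r in range(v.min(),v.max()+1):
  k=v==r
  if k.any(): print(r,u[k].min(),u[k].max(),P[k].mean(0).round(4))
w=hsv(q,(0,0,120),(180,50,255))&(abs(X[...,0]-.5)<.08)&(abs(X[...,1]-.19)<.08)&(X[...,2]>.15)
v,u=np.nonzero(w);
for r in range(v.min(),v.max()+1):
  k=v==r
  if k.any(): print(r,u[k].min(),u[k].max(),X[w][k].mean(0).round(3))
cv2.imwrite("pics/lift2.png",cv2.resize(q[120:190,330:410],(800,600)[:2] if 0 else (680,595),interpolation=cv2.INTER_NEAREST))
E
```

```text
159 365 380 150 164
[[0.4947 0.1771 0.2464]
 [0.4992 0.1791 0.2502]
 [0.5015 0.189  0.2637]
 [0.5029 0.1982 0.2774]
 [0.5041 0.201  0.2824]]
150 367 367 [0.4978 0.1766 0.2767]
151 367 370 [0.501  0.1797 0.2787]
152 367 379 [0.5011 0.186  0.2783]
153 367 380 [0.5012 0.1894 0.2767]
154 366 380 [0.5003 0.1891 0.2727]
155 366 379 [0.5016 0.1887 0.2711]
156 366 379 [0.5013 0.1892 0.268 ]
157 365 379 [0.4998 0.189  0.2631]
158 365 378 [0.501  0.1886 0.2614]
159 365 378 [0.5007 0.1892 0.2583]
160 365 377 [0.5012 0.1888 0.2557]
161 365 377 [0.501  0.1894 0.2526]
162 367 376 [0.5014 0.1908 0.2507]
163 370 375 [0.5022 0.1931 0.2494]
164 373 375 [0.5022 0.1964 0.2476]
0 389 456 [0.512 0.201 0.589]
1 389 455 [0.515 0.198 0.589]
2 390 455 [0.516 0.198 0.588]
3 390 455 [0.518 0.196 0.587]
4 388 454 [0.522 0.192 0.588]
5 388 454 [0.521 0.191 0.586]
6 390 453 [0.522 0.191 0.585]
7 389 453 [0.524 0.19  0.584]
8 387 453 [0.523 0.19  0.583]
9 387 452 [0.522 0.191 0.581]
10 388 451 [0.524 0.188 0.58 ]
11 389 450 [0.525 0.188 0.58 ]
12 386 449 [0.525 0.186 0.578]
13 386 448 [0.526 0.186 0.577]
14 388 448
[... 3749 characters left out ...]
 350 365 [0.489 0.166 0.225]
163 350 368 [0.49  0.169 0.225]
164 350 378 [0.491 0.176 0.226]
165 350 381 [0.492 0.182 0.226]
166 352 388 [0.492 0.193 0.227]
167 358 389 [0.493 0.197 0.227]
168 358 389 [0.494 0.198 0.225]
169 358 389 [0.494 0.198 0.222]
170 358 389 [0.495 0.199 0.22 ]
171 358 389 [0.495 0.2   0.217]
172 358 388 [0.496 0.2   0.215]
173 358 388 [0.495 0.2   0.212]
174 358 387 [0.496 0.2   0.209]
175 358 387 [0.498 0.199 0.208]
176 359 387 [0.5   0.199 0.207]
177 360 386 [0.501 0.199 0.205]
178 360 375 [0.504 0.193 0.203]
179 362 374 [0.506 0.194 0.203]
180 363 372 [0.505 0.194 0.199]
181 363 370 [0.496 0.192 0.182]
182 363 365 [0.5   0.189 0.182]
183 364 364 [0.498 0.189 0.177]
```

View pics/lift2.png

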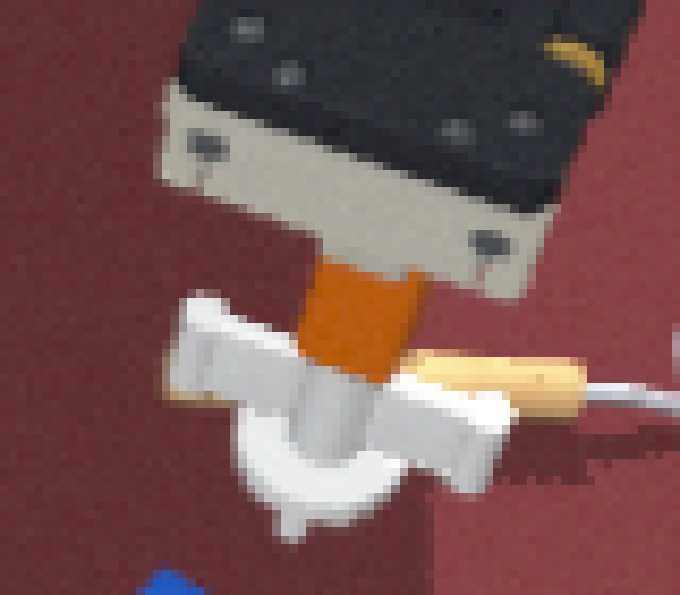

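```bash
python3 - <<'E'
from h import *
f=np.load("pics/lift.npz");q,e,p,d=f["q"],f["e"],f["p"],f["d"]
X=cloud("scene",e)
print("column through stub/grip: row, xyz, bgr")
for r in range(138,168): print(r,X[r,374].round(3),q[r,374])
c=calibration("scene");
def pr(P):
    y=c["K"]@(c["R"]@np.array(P)+c["t"]);return (y[:2]/y[2]).round(1)
for P in ([.489,.188,.268],[.5015,.188,.249],[.515,.188,.249],[.515,.188,.333]):print(P,pr(P))
g=np.load("pics/2.npz")["q"]; 
cv2.imwrite("pics/cmp.png",np.hstack([cv2.resize(g[80:180,310:440],(390,300)),cv2.resize(q[80:180,310:440],(390,300))]))
E
```

```text
column through stub/grip: row, xyz, bgr
138 [0.583 0.179 0.406] [44 39 40]
139 [0.582 0.18  0.402] [118 122 123]
140 [0.582 0.18  0.4  ] [155 163 168]
141 [0.581 0.18  0.397] [159 170 174]
142 [0.582 0.181 0.395] [159 168 172]
143 [0.576 0.182 0.387] [160 171 173]
144 [0.575 0.182 0.384] [159 168 169]
145 [0.576 0.183 0.382] [158 168 171]
146 [0.575 0.183 0.379] [157 167 170]
147 [0.575 0.183 0.377] [160 168 170]
148 [0.576 0.184 0.376] [158 168 171]
149 [0.576 0.184 0.373] [158 168 172]
150 [0.517 0.188 0.303] [154 164 167]
151 [0.515 0.188 0.299] [155 163 165]
152 [0.502 0.19  0.28 ] [ 86 122 176]
153 [0.501 0.19  0.277] [ 26  96 184]
154 [0.502 0.191 0.276] [ 10  91 185]
155 [0.503 0.191 0.273] [ 22  92 183]
156 [0.504 0.192 0.272] [ 14  89 182]
157 [0.503 0.192 0.268] [ 18  92 184]
158 [0.503 0.193 0.265] [ 15  89 180]
159 [0.502 0.194 0.261] [ 24  94 183]
160 [0.502 0.194 0.259] [ 20  90 182]
161 [0.503 0.195 0.257] [ 24  92 183]
162 [0.502 0.195 0.254] [ 17  90 179]
163 [0.501 0.196 0.249] [ 20  90 177]
164 [0.502 0.196 0.248] [ 20  93 189]
165 [0.493 0.198 0.233] [139 144 160]
166 [0.493 0.198 0.231] [184 183 182]
167 [0.493 0.199 0.228] [195 193 191]
[0.489, 0.188, 0.268] [373.  150.9]
[0.5015, 0.188, 0.249] [369.8 162.2]
[0.515, 0.188, 0.249] [368.5 167.7]
[0.515, 0.188, 0.333] [377.8 138.1]
```

View pics/cmp.png

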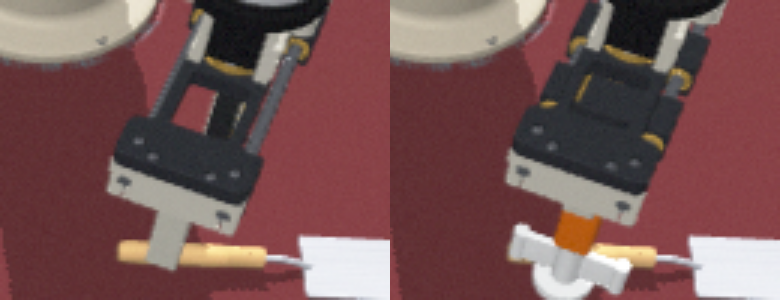

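```bash
python3 - <<'E'
from h import *
q=np.load("pics/2.npz");X=cloud("scene",q["e"])
for r in range(146,176,2): print(r,X[r,366].round(3),q["q"][r,366], X[r,362].round(3))
E
```

```text
146 [0.575 0.171 0.374] [155 166 169] [0.573 0.165 0.371]
148 [0.575 0.172 0.37 ] [157 166 169] [0.574 0.166 0.366]
150 [0.575 0.173 0.365] [156 167 169] [ 0.262  0.171 -0.   ]
152 [0.553 0.174 0.335] [154 164 165] [0.551 0.168 0.331]
154 [0.552 0.175 0.329] [152 164 164] [0.552 0.169 0.326]
156 [0.551 0.176 0.323] [153 163 164] [0.551 0.17  0.321]
158 [0.552 0.177 0.319] [155 165 166] [0.552 0.171 0.316]
160 [0.552 0.178 0.314] [154 165 167] [0.552 0.172 0.311]
162 [0.552 0.179 0.308] [155 164 165] [0.55  0.173 0.304]
164 [0.552 0.18  0.303] [154 163 166] [0.552 0.174 0.3  ]
166 [0.55  0.181 0.295] [153 164 163] [0.549 0.175 0.292]
168 [0.552 0.182 0.292] [152 160 162] [0.322 0.182 0.001]
170 [ 0.325  0.193 -0.   ] [ 71  72 109] [0.328 0.184 0.001]
172 [0.332 0.195 0.001] [53 49 96] [ 0.333  0.185 -0.001]
174 [0.338 0.196 0.001] [ 57  54 100] [0.341 0.186 0.001]
```

The paddle hangs upright and centred: its grip bottom is at z of about 0.247, consistent with the TCP. The visible finger mesh simply ends higher than I'd expected. Next I'll carry it above the socket and turn to the socket's yaw.

```bash
python3 -m jog '14.9 39.7 0 0.88 0;14.9 39.7 0 0.88 0;14.9 39.7 0 0.88 0;14.9 39.7 0 0.88 0;14.9 39.7 0 0.88 0;14.9 39.7 0 0.88 0;14.9 39.7 0 0.88 0;14.9 39.7 0 0.88 0' 60;python3 -m jog '0 0 0 0 0;0 0 0 0 0'; python3 - <<'E'
from h import *
delta([.581,-.226,.23],-58.5)
q,e=grab_frame("scene");p,d=grab_frame("top")
np.savez("pics/over.npz",p=p,d=d,q=q,e=e)
cv2.imwrite("pics/over.png",np.hstack([cv2.resize(q[100:250,90:240],(400,400)),cv2.resize(p[130:280,320:470],(400,400))]))
E
```

```text
clock: 6.22
tool_pos: [0.5809, -0.2301, 0.2679]
tcp_rot: [0.001, 0.871, -0.492, -0.001]
wrist_force: [0.4, 0.4, -1.8]
gripper_width: 0.0217
clock: 6.48
tool_pos: [0.5814, -0.2236, 0.2692]
tcp_rot: [-0.0, 0.873, -0.488, -0.0]
wrist_force: [-0.2, 0.7, -1.6]
gripper_width: 0.0218
clock 6.475 tcp [ 0.5814 -0.2236  0.2692] yaw -58.42 F [-0.2  0.7 -1.6] T [-0.03  0.02 -0.08] w 0.0218 tilt z [-0.001  0.001 -1.   ]
shift cm [0.19 0.16 3.92] yaw 0.001
```

View pics/over.png

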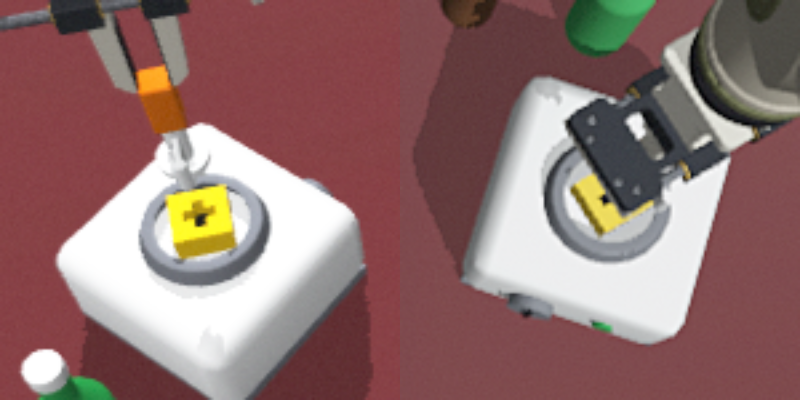

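```bash
python3 - <<'E'
from h import *
f=np.load("pics/over.npz");q,e=f["q"],f["e"];X=cloud("scene",e)
s=read_state();t=s["tool_pos"]
a=np.radians(-58.42);ex=np.array([np.cos(a),np.sin(a),0]);ey=np.array([-ex[1],ex[0],0])
L=(X-t);tx=L@ex;ty=L@ey
near=(abs(tx)<.08)&(abs(ty)<.05)&(X[...,2]>.2)&(X[...,2]<.36)&(e>0)
org=hsv(q,(5,150,60),(17,255,255))&near
gry=(q.max(-1).astype(int)-q.min(-1)<40)&near
for n,m in(("org",org),("gry",gry)):
  print(n,m.sum())
  for b in np.arange(.2,.36,.008):
    k=m&(X[...,2]>=b)&(X[...,2]<b+.008)
    if k.sum()>2: print(round(b-t[2],3),k.sum(),"tx",(tx[k]*1000).min().round(),(tx[k]*1000).max().round(),"ty",(ty[k]*1000).min().round(),(ty[k]*1000).max().round())
cv2.imwrite("pics/over2.png",cv2.resize(q[95:185,110:210],(800,600) if 0 else (660,594),interpolation=cv2.INTER_NEAREST))
E
```

```text
org 257
-0.022 40 tx -13.0 10.0 ty -2.0 16.0
-0.014 40 tx -13.0 11.0 ty -6.0 15.0
-0.006 42 tx -13.0 10.0 ty -3.0 16.0
0.002 40 tx -13.0 11.0 ty 4.0 16.0
0.01 35 tx -12.0 11.0 ty 11.0 16.0
0.018 56 tx -11.0 11.0 ty -10.0 16.0
gry 807
-0.07 130 tx -22.0 17.0 ty -17.0 23.0
-0.062 48 tx -22.0 14.0 ty -13.0 41.0
-0.054 31 tx -11.0 6.0 ty 3.0 42.0
-0.046 37 tx -11.0 6.0 ty 3.0 41.0
-0.038 66 tx -10.0 7.0 ty 5.0 41.0
-0.03 6 tx -5.0 4.0 ty 9.0 12.0
0.018 20 tx -22.0 20.0 ty 7.0 11.0
0.026 54 tx -25.0 24.0 ty -2.0 12.0
0.034 55 tx -25.0 25.0 ty -2.0 11.0
0.042 55 tx -27.0 25.0 ty -1.0 12.0
0.05 71 tx -27.0 26.0 ty -3.0 12.0
0.058 60 tx -27.0 26.0 ty -3.0 11.0
0.066 73 tx -28.0 27.0 ty -1.0 12.0
0.074 84 tx -28.0 28.0 ty -7.0 12.0
0.082 17 tx -25.0 22.0 ty 1.0 11.0
```

View pics/over2.png

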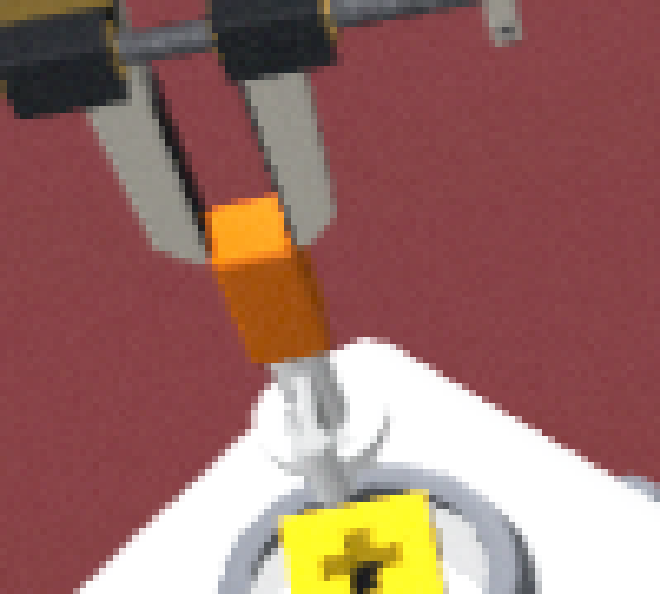

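Picture shows the fingertips holding only the top few mm of the orange grip: the tips are about 19 mm behind the reported TCP, not ahead of it. The plan is to lower the foot into the socket with this grip, then regrip deeper and press. First I'll descend to just above the slot.

```bash
python3 -m jog '0.2 0.2 2 0 0;0.2 0.2 3.8 0 0;0.2 0.2 3.8 0 0;0.2 0.2 3.8 0 0' 60; cat >> h.py <<'E'
def look(tag,r=(95,215),c=(100,240)):
    s=read_state();t=s["tool_pos"];w,x,y,z=s["tcp_rot"]
    q,e=grab_frame("scene");X=cloud("scene",e)
    a=np.arctan2(2*(x*y+w*z),1-2*(y*y+z*z))
    ex=np.array([np.cos(a),np.sin(a),0]);ey=np.array([np.sin(a),-np.cos(a),0])
    L=X-t;tx=L@ex*1000;ty=L@ey*1000;dz=L[...,2]*1000
    org=hsv(q,(5,150,60),(17,255,255))&(abs(tx)<40)&(abs(ty)<40)&(abs(dz)<60)
    print("orange dz range",np.percentile(dz[org],[2,98]).round(1))
    for lo in range(-40,20,10):
        k=org&(dz>=lo)&(dz<lo+10)
        if k.sum()>8: print(lo,k.sum(),"tx",np.percentile(tx[k],[3,97]).round(1),"ty",np.percentile(ty[k],[3,50,97]).round(1))
    ym=hsv(q,(22,120,100),(35,255,255))&(abs(X[...,2]-.125)<.006)
    k,l,st,ce=cv2.connectedComponentsWithStats(ym.astype(np.uint8))
    v,u=np.nonzero(ym);P=cast("scene",np.c_[u,v],.125);R=rect(P);print("socket",len(v),R)
    print("socket (scene) in tool mm",((np.r_[R[0]/1000,0]-t)@ex*1000).round(1),((np.r_[R[0]/1000,0]-t)@ey*1000).round(1))
    cv2.imwrite(f"pics/{tag}.png",cv2.resize(q[r[0]:r[1],c[0]:c[1]],(700,600),interpolation=cv2.INTER_CUBIC))
E
python3 - <<'E'
from h import *
delta([.581,-.226,.20],-58.5);look("near")
E
```

```text
clock: 7.08
tool_pos: [0.5811, -0.2279, 0.2318]
tcp_rot: [-0.0, 0.872, -0.489, 0.0]
wrist_force: [-0.9, -0.6, -2.2]
gripper_width: 0.0215
clock 7.075 tcp [ 0.5811 -0.2279  0.2318] yaw -58.53 F [-0.9 -0.6 -2.2] T [ 0.01 -0.05 -0.  ] w 0.0215 tilt z [ 0. -0. -1.]
shift cm [-0.17 -0.09  3.18] yaw -0.001
orange dz range [-19.9  24.5]
-20 34 tx [-10.2   9. ] ty [-15.4 -13.4 -11.3]
-10 44 tx [-12.1  10.3] ty [-15.4 -13.3  -2.6]
0 45 tx [-12.3  10.1] ty [-15.1 -13.3  -5.8]
10 52 tx [-11.9  11.1] ty [-14.8 -13.1   3.9]
socket 279 (array([ 582.3, -225.3]), array([51.8, 47.6]), 32.1)
socket (scene) in tool mm -1.6 -2.4
```

View pics/near.png

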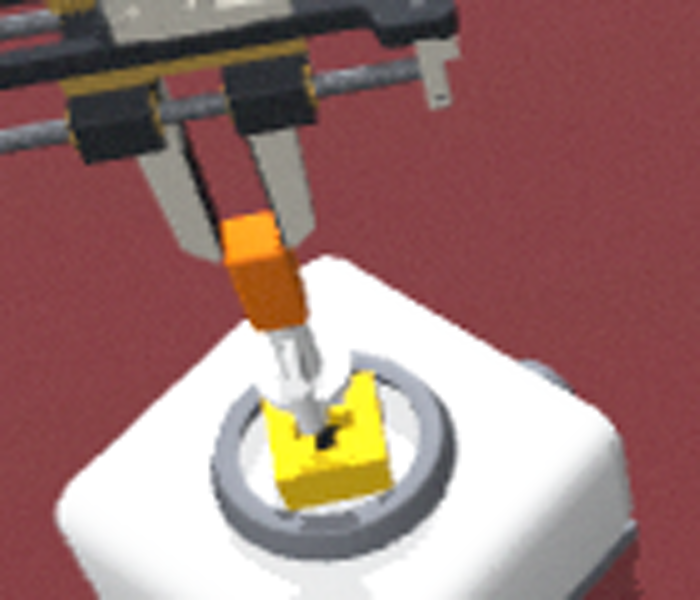

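Paddle sits about 1 mm off the slot in both axes; now correcting and descending gently.

```bash
python3 -m jog '-0.1 -0.1 0.6 0 0;-0.1 -0.1 1.2 0 0;-0.1 -0.1 1.6 0 0;-0.1 -0.1 2.0 0 0;-0.1 -0.1 2.4 0 0;-0.1 -0.1 2.4 0 0' 60; python3 - <<'E'
from h import *
delta([.581,-.226,.20],-58.5);look("ins1")
E
```

```text
clock: 7.88
tool_pos: [0.5809, -0.2269, 0.2069]
tcp_rot: [0.0, 0.872, -0.489, -0.0]
wrist_force: [1.2, -0.4, -1.6]
gripper_width: 0.0218
clock 7.875 tcp [ 0.5809 -0.2269  0.2069] yaw -58.56 F [ 1.2 -0.4 -1.6] T [-0.16 -0.05 -0.  ] w 0.0218 tilt z [-0.001  0.    -1.   ]
shift cm [-0.07 -0.06  0.69] yaw -0.001
orange dz range [-20.7  23.8]
-20 32 tx [-10.1   9.7] ty [-15.  -12.8 -11.6]
-10 36 tx [-11.1   9.4] ty [-14.8 -13.  -10.7]
0 41 tx [-11.7   9.5] ty [-14.5 -13.3 -11. ]
10 49 tx [-11.1  11.4] ty [-14.9 -12.9  -8.5]
socket 179 (array([ 582.3, -225.4]), array([52.2, 47.6]), 32.0)
socket (scene) in tool mm -0.5 -2.0
```

View pics/ins1.png

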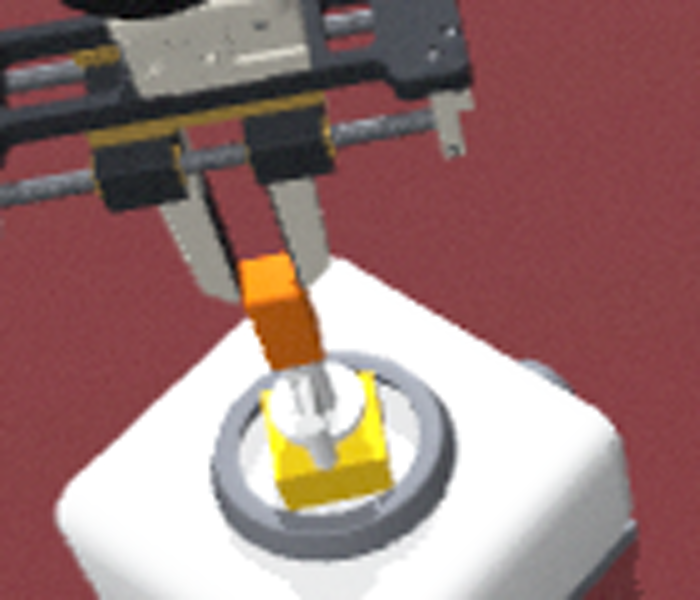

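No contact force with the foot about 7 mm below the socket top, so it's in the slot. Going on to the plunger.

```bash
python3 -m jog '0 0 0.3 0 0;0 0 0.6 0 0;0 0 0.9 0 0;0 0 1.1 0 0;0 0 1.1 0 0' 60; python3 - <<'E'
from h import *
delta([.581,-.226,.20],-58.5);look("ins2")
E
```

```text
clock: 8.55
tool_pos: [0.5815, -0.2268, 0.1969]
tcp_rot: [-0.0, 0.872, -0.489, 0.0]
wrist_force: [-0.2, -0.6, 3.7]
gripper_width: 0.0213
clock 8.55 tcp [ 0.5815 -0.2268  0.1969] yaw -58.56 F [-0.2 -0.6  3.7] T [-0.06  0.13 -0.01] w 0.0213 tilt z [ 0.001 -0.    -1.   ]
shift cm [-0.1  -0.01 -0.31] yaw -0.001
orange dz range [-20.5  24.5]
-20 33 tx [-10.9   9.5] ty [-14.1 -12.4 -11.2]
-10 33 tx [-11.    9.3] ty [-14.9 -13.1 -10.9]
0 38 tx [-11.3   9.5] ty [-15.  -13.4 -10.7]
10 41 tx [-11.5  10.7] ty [-14.9 -13.1  -6.3]
socket 153 (array([ 582.4, -225.2]), array([52.3, 47.6]), 31.8)
socket (scene) in tool mm -0.9 -1.7
```

View pics/ins2.png

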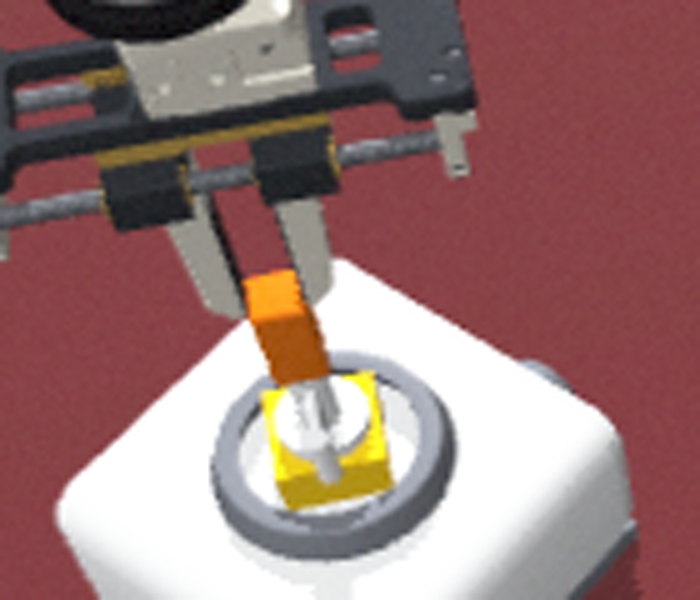

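The foot is on the plunger (+3.7 N, up from -1.8 N). I'll push on and watch the force.

```bash
python3 -m jog '0 0 0.2 0 0;0 0 0.4 0 0;0 0 0.5 0 0;0 0 0.5 0 0;0 0 0.5 0 0' 60; python3 - <<'E'
from h import *
delta([.581,-.226,.20],-58.5);look("ins3")
E
```

```text
clock: 9.22
tool_pos: [0.5822, -0.2269, 0.1941]
tcp_rot: [-0.0, 0.872, -0.489, 0.002]
wrist_force: [-4.0, 1.0, 21.4]
gripper_width: 0.0219
clock 9.225 tcp [ 0.5822 -0.2269  0.1941] yaw -58.56 F [-4.   1.  21.4] T [0.33 1.05 0.06] w 0.0219 tilt z [ 0.003 -0.001 -1.   ]
shift cm [-0.14  0.06 -0.59] yaw -0.001
orange dz range [-20.1  25. ]
-20 32 tx [-11.4   8.8] ty [-14.1 -12.8 -10.8]
-10 38 tx [-11.2   9.4] ty [-15.1 -12.7 -10.7]
0 36 tx [-11.9   9.3] ty [-14.5 -12.7 -10.8]
10 46 tx [-11.4   9.8] ty [-15.4 -12.8  -6.3]
socket 149 (array([ 582.3, -225.4]), array([52.2, 47.6]), 32.0)
socket (scene) in tool mm -1.3 -0.8
```

View pics/ins3.png

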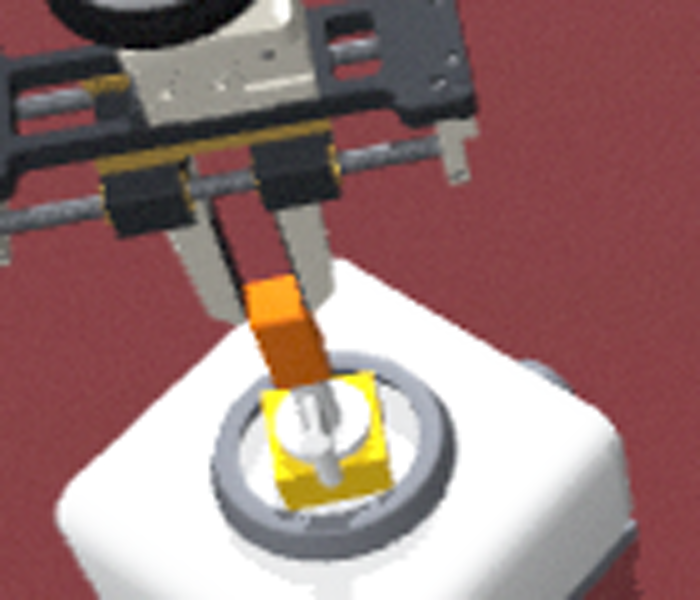

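Force has risen to 21 N with a sideways -4 N: the arm yields about 1.3 mm in +x under load. I'll recentre to relieve it and see whether it goes lower.

```bash
python3 -m jog '-0.07 0.06 0 0 0;-0.14 0.06 0 0 0;-0.14 0.06 0 0 0' 60; python3 - <<'E'
from h import *
delta([.581,-.226,.19],-58.5)
def top(q,e,zlo,zhi,cx,cy):
    X=cloud("scene",e);m=hsv(q,(8,200,200),(20,255,255))&(abs(X[...,0]-cx)<.03)&(abs(X[...,1]-cy)<.03)&(X[...,2]>zlo)
    v,u=np.nonzero(m); z=X[...,2][m]; print("top face n",m.sum(),"z med",np.median(z).round(4),"p25-75",np.percentile(z,[25,75]).round(4), "u",u.min(),u.max(),"v",v.min(),v.max())
f=np.load("pics/scene0.npz");top(f["p"],f["d"],.125,1,.492,.19)
f=np.load("pics/over.npz");top(f["q"],f["e"],.27,1,.582,-.224)
q,e=grab_frame("scene");np.savez("pics/ins4.npz",q=q,e=e);top(q,e,.2,1,.582,-.226)
X=cloud("scene",e)
# white flange top ring
m=hsv(q,(0,0,130),(180,60,255))&(np.hypot(X[...,0]-.5824,X[...,1]+.2254)<.024)&(X[...,2]>.118)&(X[...,2]<.145)
print("flange-top zone",m.sum(),np.percentile(X[...,2][m],[10,25,50,75,90]).round(4))
ym=hsv(q,(22,120,100),(35,255,255))&(abs(X[...,2]-.125)<.006);print("socket top z",np.median(X[...,2][ym]).round(4))
cv2.imwrite("pics/ins4.png",cv2.resize(q[140:210,135:205],(600,600),interpolation=cv2.INTER_NEAREST))
E
```

```text
clock: 9.65
tool_pos: [0.5816, -0.2265, 0.1941]
tcp_rot: [-0.0, 0.872, -0.489, 0.002]
wrist_force: [-2.0, -0.2, 19.4]
gripper_width: 0.022
clock 9.65 tcp [ 0.5816 -0.2265  0.1941] yaw -58.57 F [-2.  -0.2 19.4] T [-0.13  0.5  -0.02] w 0.022 tilt z [ 0.005 -0.002 -1.   ]
shift cm [-0.08  0.02  0.41] yaw -0.001
top face n 99 z med 0.1405 p25-75 [0.1395 0.1413] u 356 368 v 185 195
top face n 103 z med 0.2907 p25-75 [0.2898 0.2914] u 141 153 v 125 135
top face n 93 z med 0.216 p25-75 [0.2152 0.2169] u 149 160 v 150 160
flange-top zone 155 [0.1294 0.131  0.1323 0.1334 0.1357]
socket top z 0.125
```

View pics/ins4.png

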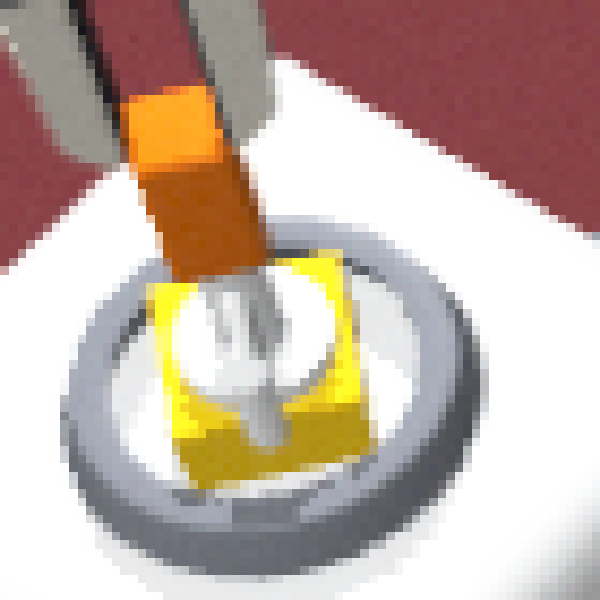

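The grip's top face is at z = 0.216, which is 68 mm plus 23 mm above the 0.125 socket top, so it reads as flush with no slip in the grip. To confirm, I'll press slightly more: a hard stop should raise the force with almost no travel.

```bash
python3 -m jog '-0.04 0.02 0.1 0 0;-0.04 0.02 0.15 0 0;-0.04 0.02 0.15 0 0;-0.04 0.02 0.15 0 0;-0.04 0.02 0.15 0 0' 60; python3 - <<'E'
from h import *
delta([.581,-.226,.19],-58.5)
q,e=grab_frame("scene");X=cloud("scene",e);m=hsv(q,(8,200,200),(20,255,255))&(abs(X[...,0]-.582)<.03)&(abs(X[...,1]+.226)<.03)&(X[...,2]>.2)
print(np.median(X[...,2][m]))
cv2.imwrite("pics/fin.png",q)
E
```

```text
clock: 10.32
tool_pos: [0.5818, -0.2265, 0.1939]
tcp_rot: [-0.0, 0.872, -0.489, 0.003]
wrist_force: [-3.9, -0.3, 28.5]
gripper_width: 0.0216
clock 10.325 tcp [ 0.5818 -0.2265  0.1939] yaw -58.58 F [-3.9 -0.3 28.5] T [0.02 0.96 0.01] w 0.0216 tilt z [ 0.006 -0.002 -1.   ]
shift cm [-0.09  0.04  0.39] yaw -0.001
0.21579818479845653
```

View pics/fin.png

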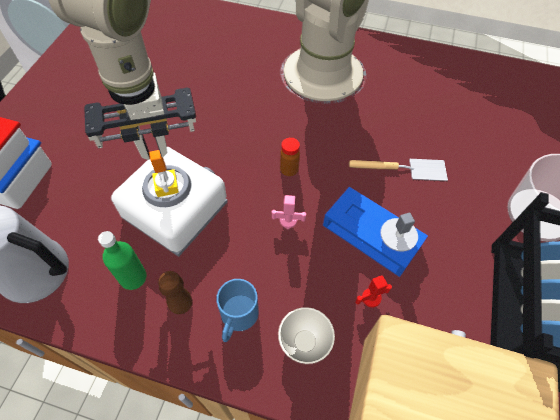

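Hard stop confirmed: 1.5 mm more command moved the tool 0.2 mm and added 9 N. Everything else stands where it was, with the disc at (400,233) still in the caddy. One short hold check, then hand in.

```bash
python3 -m jog '0 0 0 0 0;0 0 0 0 0;0 0 0 0 0;0 0 0 0 0;0 0 0 0 0;0 0 0 0 0;0 0 0 0 0;0 0 0 0 0'; python3 - <<'E'
from h import *
delta(None)
q,e=grab_frame("scene");X=cloud("scene",e);m=hsv(q,(8,200,200),(20,255,255))&(abs(X[...,0]-.582)<.03)&(abs(X[...,1]+.226)<.03)&(X[...,2]>.2)
z=np.median(X[...,2][m]);print(z)
if abs(z-.216)<.0015: print(hand_in())
E
```

```text
clock: 11.38
tool_pos: [0.5818, -0.2265, 0.1939]
tcp_rot: [-0.0, 0.872, -0.489, 0.003]
wrist_force: [-3.5, 0.2, 29.6]
gripper_width: 0.0219
clock 11.375 tcp [ 0.5818 -0.2265  0.1939] yaw -58.58 F [-3.5  0.2 29.6] T [-0.02  0.99 -0.02] w 0.0219 tilt z [ 0.006 -0.002 -1.   ]
0.21581068550829716
the job is handed in; nothing more can be done
None
```

The dough paddle is out of the caddy, meshed in the yellow drive socket and pressed down. I handed the job in at about 11.4 s with the arm still gripping it and pushing at about 30 N.

**Last checks:**
- **Flush:** the top of the orange grip measured z = 0.2158 m, against 0.216 m expected with the flange flush. Pressing 1.5 mm further raised the force from 19 to 28 N with only 0.2 mm of travel, so it is against a hard stop.
- **Holding:** nothing moved during a 1 s hold, and the paddle showed no slip in the grip.
- **Other things:** in the last full picture the disc is still in the caddy and the other kitchen things are where they were.

**What disagreed or remains:**
- **Shallow grip:** the camera showed the fingertips about 19 mm behind the reported TCP, where the interface puts them 19 mm ahead. The grip therefore covers only the top few millimetres of the orange square. I had planned to regrip deeper, but left it because it held firm.
- **Gripper opening:** it read 22 mm on a 24 mm grip.
- **Side load:** about 3.5 N of sideways force and a tool tilt of about 0.35° remain. I could not read the ejector joint directly.

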